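# Show a relay card to the inspection camera

### The job

Pull the relay card with the single pull block in the middle of its top rail straight up out of the rack, and hold it in the air in front of the inspection camera: its relay side towards the lens and square to it (so leaned back to match the camera's downward look), pull block uppermost, the middle of the card on the lens axis and 150 mm in front of the lens. Finish while still gripping the card there, motionless, with nothing else carrying it. Do not disturb the other two cards, the camera, the mug, the screwdriver or the telephone handset.

Things in the scene. Friction and masses are not known exactly. Their poses are not given: they have to be found in the camera images.
- card: The card to show, the only one with one black pull block: upright board 4 mm thick (x), 90 wide (y), 91 tall (z); six relays stand 14 mm out of its +x side (relay side), -x side bare but for a brass strip; aluminium top rail 30 x 104 x 10 mm (z 90 to 100), the block on its middle. Origin: middle of the board's bottom edge, z up. 0.2 to 0.4 kg. In any of the rack's three bays.
- card_pull (a point): Grip point in the black pull block, which is 14 mm thick (x), 40 wide (y), 40 tall (z). The point lies 126 mm above the card's origin, in the middle of the block's thickness and width, 26 mm above the rail and 14 mm below the block's top. Axes as the card's.
- card_face (a point): Middle of the board on its relay side: 2 mm in x and 45 mm in z from the card's origin; axes as the card's (x points out of the relay side).
- card_b: Another relay card in the rack, same size of board and rail, but instead of the block it has two black wire hoops at the rail's ends, 25 mm tall (up to 125 mm above the card's origin), so free in the middle. Leave it alone. Origin and axes as for card.
- card_c: A second card with two hoops, the same as card_b. Leave it alone.
- rack: Aluminium card rack fixed to the desk, 196 (x) x 106 mm (y), side walls 85 mm tall; origin middle of its underside, z up. Three bays at x = -62, 0, +62 mm; each card stands on the 5 mm floor, its axes along the rack's, side edges in upright slots (1 mm play) reaching 80 mm above the desk. A card is free when lifted 75 mm straight up; lift 90 mm to pass the walls.
- stand: Camera stand fixed to the desk, left or right of the rack: 110 x 150 mm foot and a forked post carrying the tilting white camera head, pivot 290 mm above the desk and 280 mm along the stand's +x from its origin. The camera looks towards the stand's -x (roughly at the robot) and downwards. Origin on the desk, z up.
- lens (a point): Centre of the front of the black lens barrel (44 mm across, 70 mm ahead of the head's pivot). The camera looks along this point's -x (20 to 37 degrees below level, varies); y is level, z is up in the picture. The head keeps its tilt by friction; do not move it.
- focus (a point): The viewing point: 150 mm in front of the lens on its axis, 150 to 220 mm above the desk, nothing solid there. Axes as lens: the card is shown rightly when card_face lies here and the card's x and z point along this point's x and z.
- mug: White mug, 76 mm across, 90 mm tall, standing on the desk; origin at the centre of its underside. Leave it alone.
- screwdriver: Screwdriver lying on the desk. Leave it alone.
- handset: Black telephone handset lying on the desk, about 216 mm long, 56 mm wide, 44 mm tall; origin at the centre of its underside. Leave it alone.
Not all that is in view belongs to the job. Leave any pink or purple look-alike of the card alone. Of the things shaped like the rack, the aluminium one is meant.

How it is judged (in metres and radians):
On the way:
1. the card is lifted clear of the rack in the gripper (z of card in the frame of rack above 0.082 m and contact force between the fingers and card above 1 N and contact force between card and rack below 0.1 N), for 0.1 s.
At the end, for the whole second after the job is handed in: The card hangs still in the fingers alone; the middle of its relay side is within 20 mm of the point 150 mm in front of the lens, relay side towards the lens, block uppermost, its x and z within 0.17 rad of the camera's; speed under 20 mm/s and 0.15 rad/s (distance between card_face and focus below 0.02 m and angle between the x axis of card and the x axis of focus, either way round below 0.17 rad and angle between the z axis of card and the z axis of focus, either way round below 0.17 rad and angle between card's own z axis and vertical below 0.95 rad and angle between card's own x axis and vertical below 1.45 rad and height (world z) of card above 0.06 m and contact force between the fingers and card above 1 N and contact force between card and rack below 0.1 N and contact force between card and stand below 0.1 N and linear speed of card below 0.02 m/s and angular speed of card below 0.15 rad/s); the arm keeps its last pose, push and grip.
It fails at once if another card is shifted by more than 15 mm (distance of any of card_b, card_c from where it was at the start of the episode above 0.015 m).
It fails at once if the camera head is shifted by more than 10 mm (distance of lens from where it was at the start of the episode above 0.01 m).
It fails at once if the mug, screwdriver or handset is moved by more than 20 mm (distance of any of mug, screwdriver, handset from where it was at the start of the episode above 0.02 m).
It also fails if it takes over 38 s, if anything falls off the work surface, if the arm or the gripper's body presses on something with over 40 N, if the wrist force passes 120 N, or if a joint passes its speed limit or range.

### The arm

A 7-joint arm with a two-finger parallel gripper is mounted at the origin on the work surface. World frame = base frame: x ahead of the robot, y to its left, z up, the work surface at z = 0. Lengths are in mm, angles in degrees, forces in N, time in s.
With the tool pointing down it reaches from about 425 to 800 mm from the base axis. Payload 8.3 kg.
Tool frame: the origin (TCP) lies at the very end of the fingers, on their centre line; the grasp point (between the pads) lies 19 mm behind it (grasp_offset is the z of the grasp point in the tool frame, in mm); z points along the fingers, y is the direction in which the jaws open and shut (so a half turn about z gives the same grasp; the last joint's range is limited). The gripper opens to 85 mm and grips with 20 to 120 N. Pads are 22 mm wide; open, the fingers measure 114 mm over their backs; the gripper's body (76 mm by 85 mm) begins 54 mm behind the grasp point. The pads swing forward as they close: fully open they stand 13 mm farther back than shut.
Start: joints at [64.979, 21.967, 0.94, 78.501, -0.361, 79.538, -2.664], TCP at [228.257, -581.809, 231.279] pointing down, gripper open.
Joint ranges: [-169.22, 169.22], [-14.56, 117.87], [-87.37, 89.26], [10.42, 133.3], [-82.24, 262.24], [0.94, 117.77], [-172.7, 172.7]. Speed limits (degrees/s): [136.94, 136.94, 172.46, 172.46, 180, 180, 180].

### API

Orientations are given as a 3x3 rotation matrix whose columns are the frame's x, y, z axes.
In Python, from plant import * gives the robot as it stands.
- The arm moves only by the shell command python3 -m crank 'ROWS' [OPENING] [FORCE]. ROWS is JSON, a list of rows, each a list of 2 entries, a list of its own where there are three numbers: the shift along the tool's x, y, z in cm, then the turn, a rotation vector about the tool's x, y, z in rad. A call has 1 to 5 rows; each row is the pose to reach, as a shift and turn from the pose commanded when the call began, along the tool's axes at that moment; what a row does not reach only later rows make up. A row lasts 1/10 s, in which the tool goes at most 50 mm and 8.59 degrees, less where a joint would pass 70% of its speed; a pose out of reach is approached as far as the arm can. A call with a gripper value outside its range is refused whole. OPENING is the opening in per cent of the stroke, from 0 (shut) to 100 (fully open), set as the call begins (- or left out, the last holds). The fingers move at their own pace and stop on an object; FORCE is the grip in N (left out, the last holds). Time passes only in rows, so rows that repeat a pose let the fingers close. It gives the time, the measured TCP pose, the force and the opening at its end, in the units of the state.
- get_obs(): the state, without advancing time (a new reading comes with each control period).
- get_image(name): name is "side" or "top" or "wrist"; returns the picture (420x560x3 uint8, red, green, blue); there is no depth.
- get_calibration(name): a dict with "mtx" (3x3 intrinsics, pixels), "R" (3x3) and "t" (3): a world point X has camera coordinates R X + t. Camera axes: x right, y down, z forward; pixel columns grow to the right and rows downward; lengths in mm; the calibration is good to about 2 mm. The wrist camera is an equidistant fisheye: a pixel r from the principal point sees the ray r / f radians off the axis. A picture is of the moment at which its call begins: read the wrist's pose just before it. get_calibration takes no time and is no camera call; for the wrist camera it gives the pose at the moment of the call.
- sign_off(): hands the job in, once; it reports no verdict.
The state is a dict: "t": time; "joints": joint angles; "joint_vel": joint speeds; "joint_efforts": joint torques, N m; "ee_pos": TCP position; "eef_rot": TCP orientation; "ft_force": force on the tool from outside, world axes, zero at the start; "torque": the same for the moment, N m; "width": finger opening in mm.
Only numpy, scipy, OpenCV 4.12 (cv2) and the standard library are available. Lean on these libraries where they do the work, as an engineer would, in place of code of your own. Each camera call takes 0.05 s, during which the arm holds its last target.

## Working session

There is one attempt and no reset: what is moved stays moved. The work goes in short steps, Python scripts to look and compute and a shell command to move; the robot and the scene stay as the last step left them, time stands still between calls to the robot, and variables do not carry over. Pictures are saved under pics/ and viewed, and the job is handed in when it is done.

```bash
ls; mkdir -p pics; python3 - <<'E'
from plant import *
import cv2
for n in ["side","top","wrist"]:
    c=get_calibration(n)
    im=get_image(n); cv2.imwrite(f"pics/{n}0.png",im[:,:,::-1])
    print(n,c)
o=get_obs();print(o)
E
```

```text
pics
side {'mtx': array([[436.69195206,   0.        , 278.71401822],
       [  0.        , 436.69195206, 210.33837442],
       [  0.        ,   0.        ,   1.        ]]), 'R': array([[ 0.99897007, -0.04518856,  0.00409883],
       [-0.02890095, -0.70333016, -0.7102756 ],
       [ 0.03497917,  0.7094256 , -0.70391177]]), 't': array([-511.7650719 ,  163.9779597 , 1503.89638117])}
top {'mtx': array([[411.63220093,   0.        , 275.83020709],
       [  0.        , 411.63220093, 213.96359951],
       [  0.        ,   0.        ,   1.        ]]), 'R': array([[ 4.71526634e-03, -9.99987191e-01,  1.83953215e-03],
       [-9.79917057e-01, -4.98733192e-03, -1.99343142e-01],
       [ 1.99349763e-01, -8.62632918e-04, -9.79928022e-01]]), 't': array([  15.72819886,  552.90517941, 1264.30421524])}
wrist {'mtx': array([[325.1922621 ,   0.        , 275.94375969],
       [  0.        , 325.1922621 , 211.36737736],
       [  0.        ,   0.        ,   1.        ]]), 'R': array([[ 0.36495582, -0.93102329, -0.00169808],
       [-0.89126875, -0.34989839,  0.28846341],
       [-0.26916031, -0.10376295, 
[... 178 characters left out ...]
.53789393, -2.66323366]), 'joint_vel': array([-0.01453447, -0.17148031,  0.07056847, -0.29585883,  0.04221776,
        0.03184451,  0.05989413]), 'joint_efforts': array([ 1.96980160e-03, -6.28154254e+01,  8.45736433e-01, -3.72167730e+01,
        1.65932695e-02,  1.09235320e-02,  1.07520445e-04]), 'ee_pos': array([ 228.14489517, -581.45403317,  230.49522194]), 'eef_rot': array([[ 9.30903932e-01,  3.65263687e-01, -5.55207650e-04],
       [ 3.65264109e-01, -9.30902833e-01,  1.43075187e-03],
       [ 5.75732818e-06, -1.53468997e-03, -9.99998822e-01]]), 'ft_force': array([-0.35688897, -0.02874463,  0.04357867]), 'torque': array([ 0.08310471, -0.00090749,  0.02005325]), 'width': 85.70340420892552}
```

View pics/side0.png

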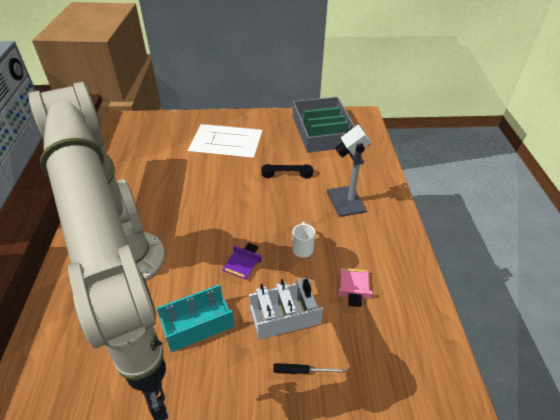

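View pics/top0.png

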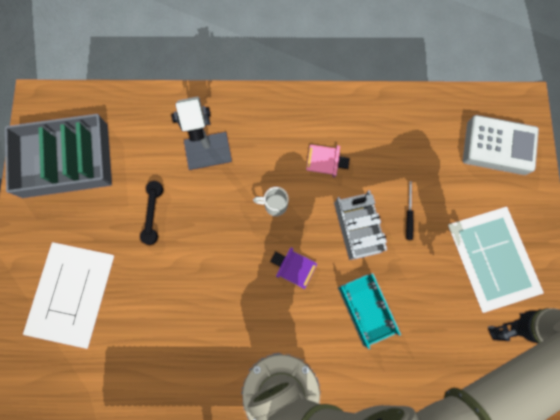

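View pics/wrist0.png

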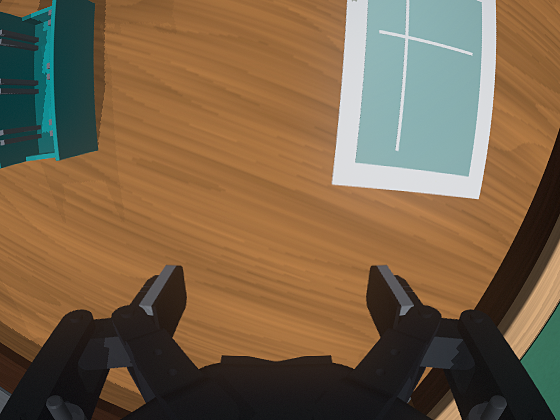

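```bash
python3 - <<'E'
import cv2,numpy as np
a=cv2.imread("pics/top0.png")[180:270,325:400];b=cv2.imread("pics/side0.png")[265:345,235:335]
cv2.imwrite("pics/c1.png",np.hstack([cv2.resize(a,(400,480),interpolation=2)[:400],cv2.resize(b,(400,320),interpolation=2)[:]if 0 else cv2.resize(b,(400,400),interpolation=2)]))
a=cv2.imread("pics/top0.png")[85:175,160:240];b=cv2.imread("pics/side0.png")[115:220,320:380]
cv2.imwrite("pics/c2.png",np.hstack([cv2.resize(a,(490,551),interpolation=2),cv2.resize(b,(310,551),interpolation=2)]))
E
```

```text
(no output)
```

View pics/c1.png

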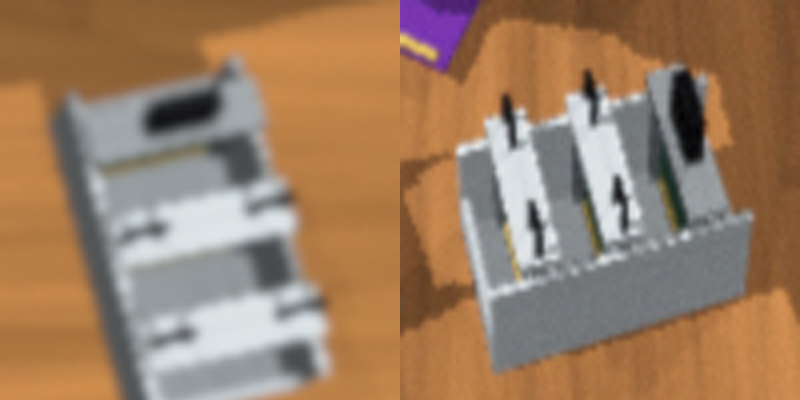

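View pics/c2.png

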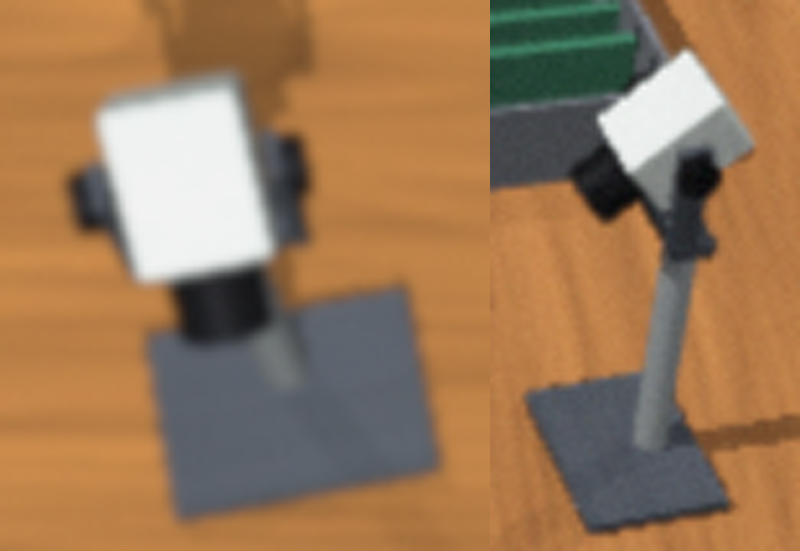

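```bash
cat > h.py <<'E'
import numpy as np,cv2
from plant import *
def cam(n):
    c=get_calibration(n); return c["mtx"],np.array(c["R"]),np.array(c["t"])
def ray(n,uv,c=None):
    K,R,t=c or cam(n)
    d=np.array([(uv[0]-K[0,2])/K[0,0],(uv[1]-K[1,2])/K[1,1]])
    if n=="wrist":
        r=np.hypot(*d); v=np.array([*(d/r*np.sin(r)),np.cos(r)])
    else: v=np.array([*d,1.])
    v=R.T@v; return -R.T@t, v/np.linalg.norm(v)
def onz(n,uv,z,c=None):
    o,v=ray(n,uv,c); return o+v*(z-o[2])/v[2]
def tri(L):
    A=np.zeros((3,3));b=np.zeros(3)
    for n,uv,*c in L:
        o,v=ray(n,uv,c[0] if c else None);P=np.eye(3)-np.outer(v,v);A+=P;b+=P@o
    X=np.linalg.solve(A,b)
    e=[np.linalg.norm((np.eye(3)-np.outer(v,v))@(X-o)) for o,v in [ray(n,uv,c[0] if c else None) for n,uv,*c in L]]
    return X,e
E
python3 - <<'E'
from h import *
# crops scale: top c1 x=325+px/5.333,y=180+py/5.333 ; side 235+ (px-400)/4, 265+py/5
T=lambda x,y:(325+x/5.333,180+y/5.333); S=lambda x,y:(235+(x-400)/4,265+y/5)
print("block",tri([("top",T(190,100)),("side",S(686,75))]))
# block top
# rack wall corners near z85: side image right/front corner (750,215), (462,150)
for p in [(750,215),(492,298),(462,150)]: print("rack",onz("side",S(*p),85))
# c2: top 160+px/6.125, 85+py/6.122 ; side 320+(px-490)/5.167,115+py/5.248
T2=lambda x,y:(160+x/6.125,85+y/6.122); S2=lambda x,y:(320+(x-490)/5.167,115+y/5.248)
f=[onz("top",T2(*p),8) for p in [(150,335),(408,288),(438,468),(180,520)]]
print("foot",np.round(f,0))
f=[onz("side",S2(*p),8) for p in [(527,397),(650,376),(730,505),(590,530)]]
print("footS",np.round(f,0))
print("lens",tri([("top",T2(218,330)),("side",S2(592,197))]))
for a in [((100,103),(597,118)),((238,75),(688,50)),((272,250),(722,100)),((140,282),(632,168))]:
    print("headtop",tri([("top",T2(*a[0])),("side",S2(*a[1]))]))
for n in("top","side"):
    K,R,t=cam(n);print(-R.T@t)
E
```

```text
block (array([ 579.9880129 , -233.54702256,  158.23519249]), [np.float64(0.5435181343126462), np.float64(0.5435181343125662)])
rack [ 626.34753406 -281.14981435   85.        ]
rack [ 438.86677874 -327.28268688   85.        ]
rack [ 417.7510308  -227.45933921   85.        ]
foot [[822. 335.   8.]
 [851. 190.   8.]
 [745. 171.   8.]
 [714. 313.   8.]]
footS [[720. 307.   8.]
 [818. 327.   8.]
 [854. 185.   8.]
 [748. 164.   8.]]
lens (array([735.50315919, 249.16291998, 239.50530222]), [np.float64(2.341576589979893), np.float64(2.341576589979769)])
headtop (array([773.52844531, 283.12999078, 302.37766163]), [np.float64(37.90339771660269), np.float64(37.90339771660276)])
headtop (array([783.42695414, 215.28989046, 380.78726906]), [np.float64(4.956414280937473), np.float64(4.956414280937417)])
headtop (array([773.05547584, 212.11055785, 327.85185866]), [np.float64(35.389376017654435), np.float64(35.38937601765407)])
headtop (array([766.76721292, 289.41532732, 230.95315143]), [np.float64(6.062795100419144), np.float64(6.0627951004192155)])
[ 289.68830717   19.57614948 1349.11605186]
[ 463.37206387 -974.69787988 1177.17753919]
```

```bash
python3 - <<'E'
from h import *
T2=lambda x,y:(160+x/6.125,85+y/6.122); S2=lambda x,y:(320+(x-490)/5.167,115+y/5.248)
P=[]
for a in [((140,282),(597,118)),((272,250),(632,168)),((238,75),(722,100)),((100,103),(688,50))]:
    X,e=tri([("top",T2(*a[0])),("side",S2(*a[1]))]);P.append(X);print(np.round(X),e[0])
# lens knobs (pivot) : top knobs left (80,200), right(298,165); 
print(tri([("top",T2(298,172)),("side",S2(697,172))]))
ax=(P[2]+P[3]-P[0]-P[1]);print(ax,np.degrees(np.arctan2(ax[1],ax[0])),np.degrees(np.arctan2(ax[2],np.hypot(*ax[:2]))))
E
```

```text
[739. 276. 285.] 1.4111982853535505
[753. 216. 288.] 1.204761990792357
[811. 225. 334.] 1.965339331808981
[799. 285. 332.] 1.4507966159950987
(array([792.18652638, 206.06902288, 289.91463426]), [np.float64(3.255045504566536), np.float64(3.255045504566488)])
[117.55035679  18.59507171  93.41106007] 8.989027447721064 38.127927098296844
```

```bash
cat >> h.py <<'E'
from scipy.spatial.transform import Rotation as Ro
def Rcard(yaw,lean):  # card axes: x horizontal yaw, then x tilted up by lean
    return (Ro.from_euler('z',yaw,degrees=True)*Ro.from_euler('y',-lean,degrees=True)).as_matrix()
def Rtool(Rc): return np.column_stack([Rc[:,1],Rc[:,0],-Rc[:,2]])
def step(p,R):
    o=get_obs();E=np.array(o["eef_rot"]);e=np.array(o["ee_pos"])
    print("t",o["t"],"shift cm",np.round(E.T@(np.array(p)-e)/10,2),"rot",np.round(Ro.from_matrix(E.T@R).as_rotvec(),3))
E
python3 - <<'E'
from h import *
K,R,t=cam("wrist");C=-R.T@t;o=get_obs();E=o["eef_rot"]
print("cam in tool",E.T@(C-o["ee_pos"]),E.T@R.T)
step([560,-245,320],Rtool(Rcard(13,0)))
E
```

```text
cam in tool [  73.05457773   -0.39611346 -143.72198296] [[-3.32567628e-04 -9.57492736e-01 -2.88457189e-01]
 [ 9.99999941e-01 -3.43878158e-04 -1.14636433e-05]
 [-8.82177716e-05 -2.88457176e-01  9.57492794e-01]]
t 0.15 shift cm [ 43.18 -19.21  -8.92] rot [-1.000e-03 -1.000e-03 -1.424e+00]
```

```bash
python3 -m crank '[[[8,-4,-5],[0,0,-0.14]],[[16,-7,-8.9],[0,0,-0.29]],[[24,-11,-8.9],[0,0,-0.43]],[[30,-13.5,-8.9],[0,0,-0.58]],[[35,-16,-8.9],[0,0,-0.72]]]' 100
python3 - <<'E'
from h import *
step([560,-245,320],Rtool(Rcard(13,0)))
E
```

```text
t: 0.65
ee_pos: [393.6, -410.8, 303.9]
eef_rot: [[0.454, 0.891, 0.0], [0.891, -0.454, -0.001], [-0.0, 0.001, -1.0]]
ft_force: [1.5, -0.9, 0.7]
width: 85.5
t 0.65 shift cm [22.33  7.3  -1.61] rot [ 0.001  0.001 -0.698]
```

```bash
python3 -m crank '[[[5,1.6,-0.5],[0,0,-0.14]],[[10,3.2,-1],[0,0,-0.29]],[[15,5,-1.6],[0,0,-0.43]],[[20,6.5,-1.6],[0,0,-0.58]],[[22.3,7.3,-1.6],[0,0,-0.7]]]'
python3 -m crank '[[[0,0,0],[0,0,0]],[[0,0,0],[0,0,0]]]'
python3 - <<'E'
from h import *
im=get_image("wrist");cv2.imwrite("pics/w1.png",im[:,:,::-1])
step([560,-245,320],Rtool(Rcard(13,0)))
E
```

```text
t: 1.15
ee_pos: [561.8, -244.0, 319.3]
eef_rot: [[-0.23, 0.973, 0.001], [0.973, 0.23, 0.001], [0.001, 0.001, -1.0]]
ft_force: [0.7, 0.1, 0.4]
width: 85.1
t: 1.35
ee_pos: [560.1, -246.7, 318.5]
eef_rot: [[-0.223, 0.975, -0.001], [0.975, 0.223, 0.001], [0.001, -0.001, -1.0]]
ft_force: [-0.6, -0.3, 0.5]
width: 85.2
t 1.4 shift cm [ 0.31  0.13 -0.13] rot [-0.001 -0.    -0.005]
```

View pics/w1.png

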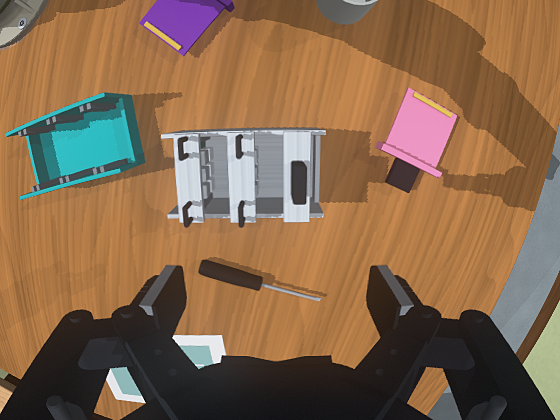

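```bash
python3 - <<'E'
from h import *
im=cv2.imread("pics/w1.png")[115:235,155:335]
cv2.imwrite("pics/c3.png",cv2.resize(im,(800,533),interpolation=2))
g=im.max(2);m=(g<75).astype(np.uint8)
n,l,s,c=cv2.connectedComponentsWithStats(m)
for i in range(1,n):
    if s[i,4]>40: print(s[i],c[i]+[155,115])
E
```

```text
[ 81  20   7  23 125] [238.432 146.2  ]
[ 23  22  11  23 143] [181.67132867 147.7972028 ]
[137  46  15  43 600] [298.685 182.005]
[ 28  86  10  26 142] [186.61267606 214.47887324]
[ 83  86   7  26 118] [240.89830508 213.93220339]
```

View pics/c3.png

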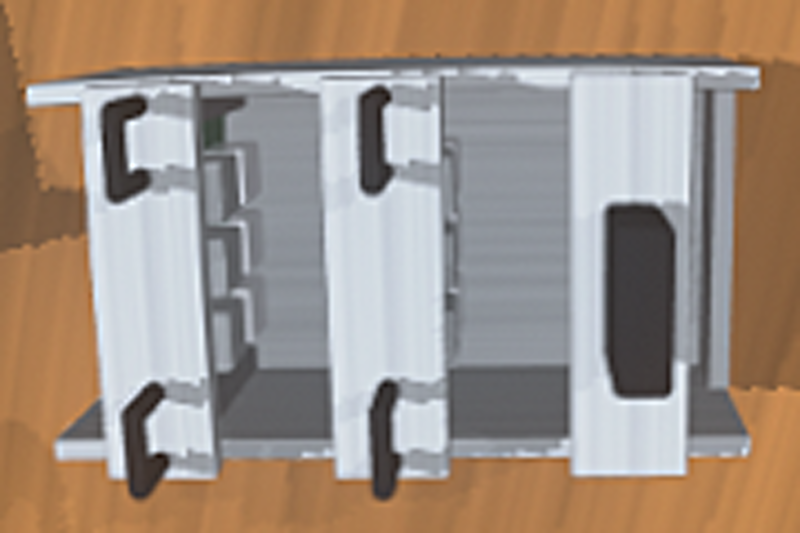

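```bash
python3 - <<'E'
from h import *
c=cam("wrist")
W=lambda x,y:(155+x/4.444,115+y/4.444)
r=np.array([onz("wrist",W(*p),105,c)[:2] for p in [(571,74),(692,74),(688,476),(573,476)]])
print("rail",np.round(r,1),r.mean(0))
d=r[0]+r[1]-r[2]-r[3];print("yaw",np.degrees(np.arctan2(-d[0],d[1])),np.linalg.norm(d)/2,np.linalg.norm(r[0]-r[1]))
b=np.array([onz("wrist",W(*p),145,c)[:2] for p in [(610,205),(674,210),(672,395),(618,395)]])
print("block",np.round(b,1),b.mean(0),np.linalg.norm(b[1]-b[2]),np.linalg.norm(b[0]-b[1]))
w=np.array([onz("wrist",W(*p),85,c)[:2] for p in [(28,90),(758,75),(750,445),(57,448)]])
print("walls",np.round(w,1),w.mean(0));d=w[1]+w[2]-w[0]-w[3];print(np.degrees(np.arctan2(d[1],d[0])),np.linalg.norm(d)/2)
m=w.mean(0);a=np.radians(13.0);print(m+62*np.array([np.cos(a),np.sin(a)]))
E
```

```text
rail [[ 554.3 -191.2]
 [ 583.3 -184.3]
 [ 607.6 -285.6]
 [ 578.2 -292.2]] [ 580.86448359 -238.32389542]
yaw 13.370948177252407 103.94910206716243 29.802339914310274
block [[ 567.9 -215.9]
 [ 582.  -213.8]
 [ 591.9 -255.2]
 [ 579.8 -258. ]] [ 580.40166447 -235.71223022] 42.60767240183894 14.268692098141539
walls [[ 412.4 -224.5]
 [ 602.6 -180.9]
 [ 625.8 -279.2]
 [ 435.5 -323.2]] [ 519.05351295 -251.9549044 ]
12.964841791006114 195.23996622903508
[ 579.46445696 -238.00793903]
```

```bash
python3 - <<'E'
from h import *
R=Rtool(Rcard(24,45)); a=R@np.array([-.288,0,.957]); lens=np.array([735,247,265])
C=lens-330*a; p=C-R@np.array([73,0,-144]); print(a,C,p)
step(p,R)
print(onz("top",(276,200),45))
E
```

```text
[ 0.73533745  0.01213808 -0.67670119] [492.33864112 242.99443412 488.31139257] [615.05069914 217.72091405 386.48801608]
t 1.4 shift cm [44.23 15.67 -6.79] rot [-0.784  0.077 -0.187]
[601.38077338  18.09411585  45.        ]
```

```bash
python3 -m crank '[[[4.5,1.5,-2],[-0.08,0,-0.02]],[[9,3,-4],[-0.16,0,-0.04]],[[13.5,4.7,-5],[-0.25,0,-0.06]],[[18,6.3,-6],[-0.33,0.03,-0.08]],[[22.5,8,-6.8],[-0.4,0.04,-0.1]]]'
python3 - <<'E'
from h import *
step([615,218,386],Rtool(Rcard(24,45)))
E
```

```text
t: 1.9
ee_pos: [587.6, -11.6, 388.5]
eef_rot: [[-0.318, 0.874, 0.369], [0.948, 0.285, 0.141], [0.018, 0.394, -0.919]]
ft_force: [1.0, -0.4, 0.1]
width: 85.4
t 1.9 shift cm [20.89  8.84  4.48] rot [-0.379  0.039 -0.09 ]
```

```bash
python3 -m crank '[[[4.2,1.8,0.9],[-0.08,0.01,-0.02]],[[8.4,3.5,1.8],[-0.16,0.02,-0.04]],[[12.6,5.3,2.7],[-0.24,0.03,-0.06]],[[16.8,7,3.6],[-0.32,0.03,-0.08]],[[20.9,8.8,4.5],[-0.38,0.04,-0.09]]]'
python3 -m crank '[[[0,0,0],[0,0,0]],[[0,0,0],[0,0,0]]]'
python3 - <<'E'
from h import *
import pickle
pickle.dump(cam("wrist"),open("w2.pkl","wb"))
im=get_image("wrist");cv2.imwrite("pics/w2.png",im[:,:,::-1])
step([615,218,386],Rtool(Rcard(24,45)))
E
```

```text
t: 2.4
ee_pos: [613.7, 218.6, 384.3]
eef_rot: [[-0.409, 0.645, 0.646], [0.913, 0.289, 0.29], [0.0, 0.708, -0.707]]
ft_force: [1.1, 0.6, -0.3]
width: 85.5
t: 2.6
ee_pos: [613.6, 218.2, 384.0]
eef_rot: [[-0.411, 0.647, 0.642], [0.912, 0.291, 0.29], [0.001, 0.705, -0.709]]
ft_force: [0.2, -1.3, 0.1]
width: 85.2
t 2.65 shift cm [ 0.08  0.2  -0.04] rot [-0.003 -0.003  0.001]
```

View pics/w2.png

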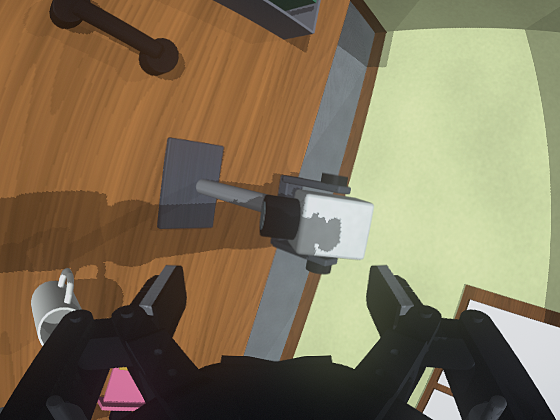

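```bash
python3 - <<'E'
from h import *
im=cv2.imread("pics/w2.png")[125:285,150:390]
cv2.imwrite("pics/c4.png",cv2.resize(im,(800,533),interpolation=2))
E
```

```text
(no output)
```

View pics/c4.png

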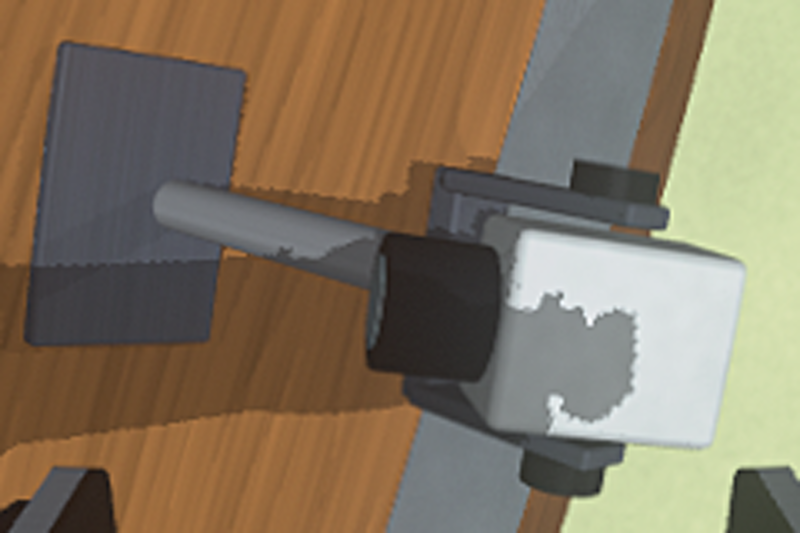

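```bash
python3 - <<'E'
from h import *
import pickle
c=pickle.load(open("w2.pkl","rb"))
W=lambda x,y:(150+x/3.3333,125+y/3.3333)
f=np.array([onz("wrist",W(*p),10,c)[:2] for p in [(62,42),(246,70),(208,342),(26,344)]])
print("foot",np.round(f,1),f.mean(0))
d=f[1]+f[2]-f[0]-f[3];print("yaw",np.degrees(np.arctan2(d[1],d[0])),np.linalg.norm(d)/2)
d=f[0]+f[1]-f[2]-f[3];print("yaw",np.degrees(np.arctan2(-d[0],d[1])),np.linalg.norm(d)/2)
k=np.array([onz("wrist",W(*p),290,c)[:2] for p in [(617,182),(562,475)]]);d=k[0]-k[1]
print("knobs",k,k.mean(0),np.linalg.norm(d),np.degrees(np.arctan2(-d[0],d[1])))
piv=np.array([*k.mean(0),290])
o,v=ray("wrist",W(377,302),c)
s=v@(piv-o);print("closest",np.linalg.norm(o+s*v-piv))
for q in np.linspace(-40,40,9):
    X=o+(s+q)*v;e=X-piv;print(np.round(X),np.linalg.norm(e).round(1),"tilt",np.degrees(np.arctan2(-e[2],np.hypot(e[0],e[1]))).round(1),"yaw",np.degrees(np.arctan2(-e[1],-e[0])).round(1))
T2=lambda x,y:(160+x/6.125,85+y/6.122); S2=lambda x,y:(320+(x-490)/5.167,115+y/5.248)
L=[("wrist",W(377,302),c),("side",S2(592,195)),("top",T2(220,330))]
print(tri(L),tri(L[:2]),tri(L[::2]))
# head top face corners wrist+side+top
P=[]
for w,s_,t_ in [((527,232),(597,118),(140,282)),((490,428),(632,168),(272,250)),((715,445),(722,100),(238,75)),((744,262),(688,50),(100,103))]:
    X,e=tri([("wrist",W(*w),c),("side",S2(*s_)),("top",T2(*t_))]);P.append(X);print(X.round(1),np.round(e,1))
P=np.array(P);a=P[2]+P[3]-P[0]-P[1];print("axis yaw",np.degrees(np.arctan2(a[1],a[0])),"tilt",np.degrees(np.arctan2(a[2],np.hypot(*a[:2]))),np.linalg.norm(a)/2)
E
```

```text
foot [[715.5 313.7]
 [824.6 337.1]
 [854.5 190. ]
 [745.2 168.7]] [784.93890911 252.39263894]
yaw 11.56790468837484 111.46038912386132
yaw 11.520053970594256 149.0574279762211
knobs [[778.67963672 300.25030585]
 [797.53743691 202.99368522]] [788.10853681 251.62199553] 99.06799122247033 10.973333065434495
closest 70.21527645112079
[711. 241. 269.] 80.8 tilt 15.1 yaw 7.8
[718. 241. 262.] 76.4 tilt 21.6 yaw 8.6
[725. 241. 255.] 73.0 tilt 28.8 yaw 9.6
[732. 241. 248.] 70.9 tilt 36.5 yaw 10.9
[739. 241. 241.] 70.2 tilt 44.5 yaw 12.6
[746. 241. 234.] 70.9 tilt 52.5 yaw 14.8
[753. 241. 227.] 73.0 tilt 60.1 yaw 17.8
[761. 240. 220.] 76.4 tilt 67.1 yaw 22.1
[768. 240. 213.] 80.8 tilt 73.2 yaw 28.9
(array([733.31328244, 243.49232181, 246.42356125]), [np.float64(2.7116403468847396), np.float64(2.8256898952612266), np.float64(4.205411803903081)]) (array([734.85763901, 241.2787616 , 246.95507823]), [np.float64(1.4004574309996003), np.float64(1.4004574309994933)]) (array([725.78088393, 242.673467  , 255.35058485]), [np.float64(1.9856981577910593), np.float64(1.9856981577910435)])
[738.5 273.5 289. ] [2.2 1.7 2.7]
[752.8 215.2 288.9] [0.8 1.3 1.5]
[811.3 226.7 333.6] [1.5 2.3 2.1]
[799.2 285.9 331.5] [0.5 1.5 1.5]
axis yaw 11.361418782439832 tilt 35.64227122779507 74.85930636182144
```

```bash
python3 -m crank '[[[-4.2,-1.8,-1.5],[0.08,0,0.02]],[[-8.4,-3.5,-3],[0.16,-0.02,0.04]],[[-12.6,-5.3,-4],[0.24,-0.03,0.06]],[[-16.8,-7,-5],[0.32,-0.03,0.08]],[[-21,-8.8,-6],[0.38,-0.04,0.09]]]' 60
python3 - <<'E'
from h import *
step([580.5,-237.7,200],Rtool(Rcard(13.1,0)))
E
```

```text
t: 3.15
ee_pos: [605.0, -20.8, 364.6]
eef_rot: [[-0.317, 0.877, 0.363], [0.948, 0.285, 0.14], [0.019, 0.388, -0.921]]
ft_force: [0.0, 0.5, 0.2]
width: 51.6
t 3.15 shift cm [-20.11 -14.71  11.25] rot [ 0.397 -0.037  0.088]
```

```bash
python3 -m crank '[[[-4,-1.5,0],[0.08,-0.01,0.02]],[[-8,-4.5,2],[0.16,-0.02,0.04]],[[-12,-7.5,4.5],[0.24,-0.03,0.06]],[[-16,-11,7.5],[0.32,-0.03,0.08]],[[-20,-14,10.5],[0.397,-0.037,0.088]]]'
python3 -m crank '[[[0,0,0],[0,0,0]],[[0,0,0],[0,0,0]]]'
python3 - <<'E'
from h import *
im=get_image("wrist");cv2.imwrite("pics/w3.png",im[:,:,::-1])
step([580.5,-237.7,113],Rtool(Rcard(13.1,0)))
E
```

```text
t: 3.65
ee_pos: [585.7, -214.3, 227.9]
eef_rot: [[-0.227, 0.974, -0.001], [0.974, 0.227, -0.001], [-0.001, -0.001, -1.0]]
ft_force: [0.8, -0.2, 0.3]
width: 51.5
t: 3.85
ee_pos: [585.9, -211.9, 226.9]
eef_rot: [[-0.228, 0.974, -0.001], [0.974, 0.228, 0.003], [0.003, 0.0, -1.0]]
ft_force: [-0.3, -0.7, 0.7]
width: 51.2
t 3.9 shift cm [-2.53 -1.29 11.59] rot [ 0.003 -0.001  0.004]
```

View pics/w3.png

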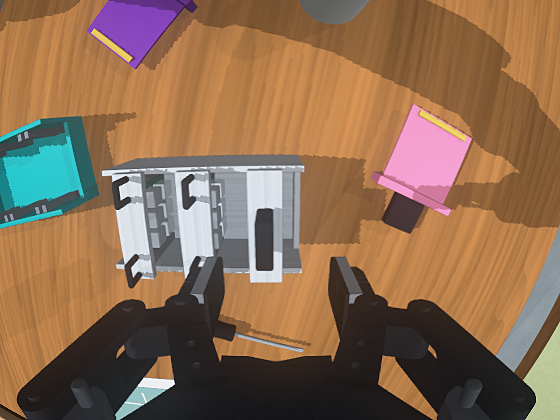

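```bash
python3 -m crank '[[[-2.5,-1.3,0],[0,0,0]],[[-2.5,-1.3,3],[0,0,0]],[[-2.5,-1.3,3],[0,0,0]]]'
python3 - <<'E'
from h import *
c=cam("wrist")
im=get_image("wrist")[:,:,::-1];cv2.imwrite("pics/w4.png",im)
step([580.5,-237.7,113],Rtool(Rcard(13.1,0)))
cv2.imwrite("pics/c5.png",cv2.resize(im[130:310,180:400],(800,654)[:1]+(600,),interpolation=2))
for uv in[(0,0)]: pass
E
```

```text
t: 4.2
ee_pos: [578.8, -236.7, 197.6]
eef_rot: [[-0.232, 0.973, 0.001], [0.973, 0.232, 0.002], [0.002, 0.001, -1.0]]
ft_force: [-1.0, -0.8, -0.9]
width: 51.3
t 4.25 shift cm [-0.21  0.02  8.63] rot [ 0.003 -0.001  0.007]
```

View pics/c5.png

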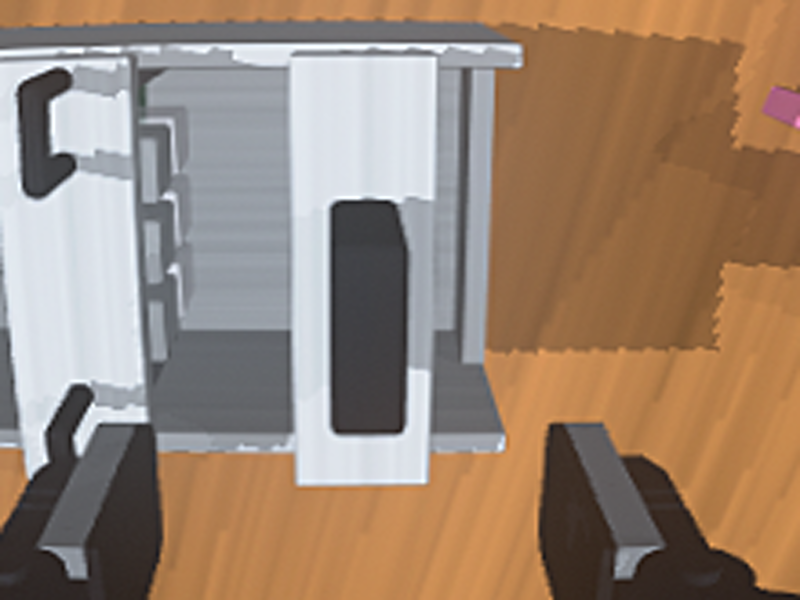

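```bash
python3 - <<'E'
from h import *
c=cam("wrist")
W=lambda x,y:(180+x/3.636,130+y/3.3333)
b=np.array([onz("wrist",W(*p),145,c)[:2] for p in [(332,245),(407,247),(406,433),(333,433)]]);print(b.round(1),b.mean(0))
r=np.array([onz("wrist",W(*p),105,c)[:2] for p in [(290,54),(436,56),(428,485),(297,484)]]);print(r.round(1),r.mean(0))
p=(b.mean(0)+r.mean(0))/2
step([*p,113],Rtool(Rcard(13.1,0)))
E
```

```text
[[ 571.9 -217.7]
 [ 584.6 -215. ]
 [ 594.1 -252.7]
 [ 581.  -255.8]] [ 582.89289245 -235.32670916]
[[ 555.8 -188.1]
 [ 584.4 -181.7]
 [ 609.2 -283.3]
 [ 580.2 -289.9]] [ 582.39567891 -235.74111808]
t 4.25 shift cm [-0.05  0.28  8.63] rot [ 0.003 -0.001  0.007]
```

```bash
python3 -m crank '[[[0,0.25,2],[0,0,0]],[[0,0.25,4.5],[0,0,0]],[[0,0.25,7],[0,0,0]],[[0,0.25,8.5],[0,0,0]],[[0,0.25,8.5],[0,0,0]]]'
python3 -m crank '[[[0,0,0],[0,0,0]],[[0,0,0],[0,0,0]],[[0,0,0],[0,0,0]],[[0,0,0],[0,0,0]],[[0,0,0],[0,0,0]]]' 0 70
python3 - <<'E'
from h import *
im=get_image("wrist")[:,:,::-1];cv2.imwrite("pics/w5.png",im)
print(get_obs()["width"])
E
```

```text
t: 4.75
ee_pos: [582.6, -234.7, 113.3]
eef_rot: [[-0.234, 0.972, 0.001], [0.972, 0.234, 0.002], [0.002, 0.002, -1.0]]
ft_force: [-0.7, -0.1, 0.3]
width: 50.9
t: 5.25
ee_pos: [582.4, -236.5, 116.0]
eef_rot: [[-0.232, 0.973, 0.002], [0.973, 0.232, -0.0], [-0.001, 0.002, -1.0]]
ft_force: [-7.6, 1.0, 9.6]
width: 12.9
13.010331913859828
```

View pics/w5.png

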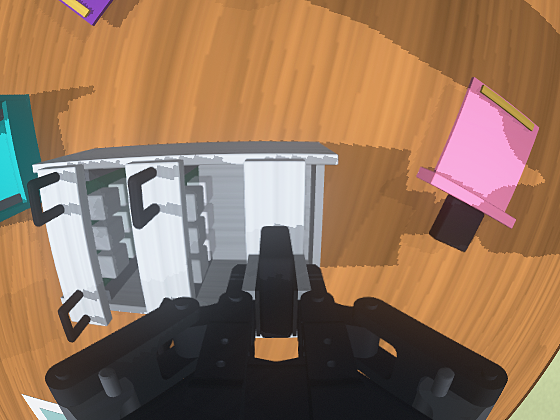

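```bash
python3 -m crank '[[[0,0,-1],[0,0,0]],[[0,0,-2.5],[0,0,0]],[[0,0,-4],[0,0,0]],[[0,0,-5.5],[0,0,0]],[[0,0,-7],[0,0,0]]]'
python3 -m crank '[[[0,0,-2],[0,0,0]],[[0,0,-4],[0,0,0]],[[0,0,-6],[0,0,0]],[[0,0,-8],[0,0,0]],[[0,0,-8],[0,0,0]]]'
python3 -m crank '[[[0,0,0],[0,0,0]],[[0,0,0],[0,0,0]]]'
python3 - <<'E'
from h import *
im=get_image("wrist")[:,:,::-1];cv2.imwrite("pics/w6.png",im)
im=get_image("side")[:,:,::-1];cv2.imwrite("pics/s6.png",cv2.resize(im[200:350,180:380],(800,600)))
step([575,210,211],Rtool(Rcard(11.4,35.5)))
E
```

```text
t: 5.8
ee_pos: [582.8, -236.0, 185.5]
eef_rot: [[-0.233, 0.972, 0.003], [0.972, 0.233, 0.001], [0.0, 0.003, -1.0]]
ft_force: [-1.8, -0.6, -3.2]
width: 13.1
t: 6.3
ee_pos: [584.9, -235.7, 268.7]
eef_rot: [[-0.234, 0.972, 0.011], [0.972, 0.234, -0.001], [-0.003, 0.01, -1.0]]
ft_force: [0.4, 0.2, -1.8]
width: 12.9
t: 6.5
ee_pos: [582.4, -235.6, 262.8]
eef_rot: [[-0.233, 0.972, 0.002], [0.972, 0.233, 0.002], [0.002, 0.002, -1.0]]
ft_force: [0.0, -0.4, -2.6]
width: 12.9
t 6.6 shift cm [43.5   9.69  5.26] rot [-0.618 -0.013  0.035]
```

View pics/w6.png

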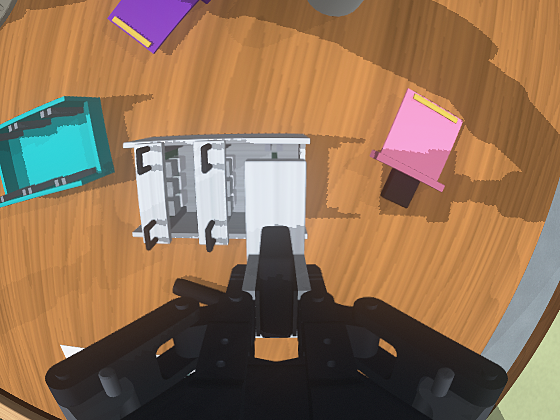

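View pics/s6.png

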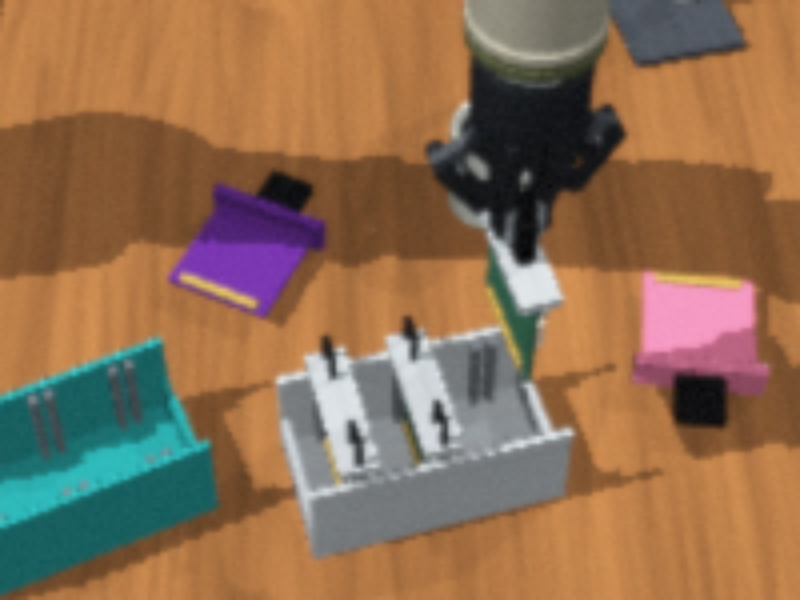

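```bash
python3 -m crank '[[[2,0.4,-0.5],[0,0,0]],[[5.5,1,-1.5],[-0.05,0,0]],[[9.5,2,-2],[-0.12,0,0.01]],[[13.5,2.7,-2],[-0.18,0,0.01]],[[17.5,3.5,-2],[-0.25,0,0.01]]]'
python3 - <<'E'
from h import *
step([573,210,250],Rtool(Rcard(11.4,35.5)))
E
```

```text
t: 7.1
ee_pos: [575.4, -54.9, 284.1]
eef_rot: [[-0.224, 0.943, 0.246], [0.975, 0.216, 0.059], [0.003, 0.253, -0.968]]
ft_force: [0.5, 0.8, -2.2]
width: 12.7
t 7.1 shift cm [25.86  4.64  4.8 ] rot [-0.364 -0.014  0.024]
```

```bash
python3 -m crank '[[[4.2,0.7,0],[-0.06,0,0]],[[8.5,1.4,0],[-0.13,0,0.01]],[[12.5,2.1,0.8],[-0.2,0,0.01]],[[16.5,2.8,1.6],[-0.26,-0.01,0.02]],[[20.5,3.6,3],[-0.32,-0.01,0.02]]]'
python3 -m crank '[[[2,0.4,0.6],[-0.02,0,0]],[[3.5,0.7,1],[-0.03,0,0]],[[3.5,0.7,1],[-0.03,0,0]],[[3.5,0.7,1],[-0.03,0,0]]]'
python3 - <<'E'
from h import *
im=get_image("wrist")[:,:,::-1];cv2.imwrite("pics/w7.png",im)
im=get_image("side")[:,:,::-1];cv2.imwrite("pics/s7.png",cv2.resize(im[90:240,250:450],(800,600)))
x=focus=np.array([612.3,217,161.4]);Rc=Rcard(11.4,35.5)
step(focus-2*Rc[:,0]+66*Rc[:,2],Rtool(Rc))
E
```

```text
t: 7.6
ee_pos: [570.2, 154.4, 264.8]
eef_rot: [[-0.203, 0.821, 0.534], [0.979, 0.17, 0.111], [0.0, 0.545, -0.838]]
ft_force: [1.5, -0.8, -2.1]
width: 13.3
t: 8.0
ee_pos: [574.5, 188.4, 259.4]
eef_rot: [[-0.203, 0.807, 0.554], [0.979, 0.167, 0.115], [0.001, 0.566, -0.824]]
ft_force: [-0.1, -0.6, -2.2]
width: 12.8
t 8.1 shift cm [ 2.19 -2.4   3.9 ] rot [-0.017 -0.002  0.002]
```

View pics/w7.png

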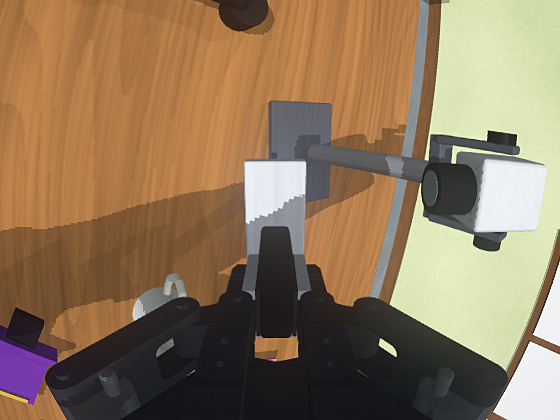

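View pics/s7.png

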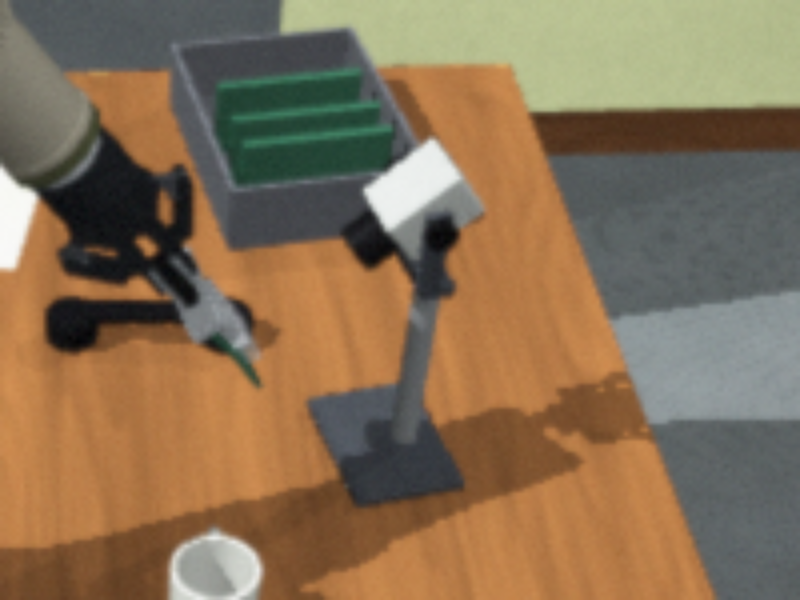

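```bash
python3 - <<'E'
from h import *
im=cv2.imread("pics/w7.png")
cv2.imwrite("pics/c7.png",np.hstack([cv2.resize(im[120:260,410:550],(400,400),interpolation=2),cv2.resize(im[145:285,215:355],(400,400),interpolation=2)]))
E
```

```text
(no output)
```

View pics/c7.png

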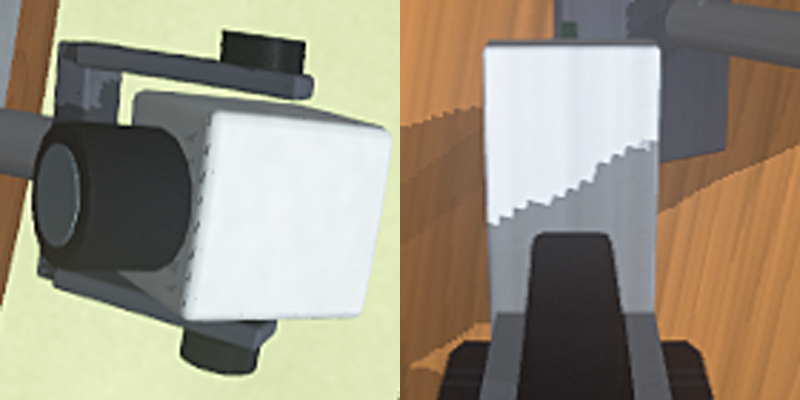

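```bash
python3 - <<'E'
from h import *
import pickle
c=pickle.load(open("w2.pkl","rb"));c7=cam("wrist")
W=lambda x,y:(150+x/3.3333,125+y/3.3333)
V=lambda x,y:(410+x/2.857,120+y/2.857)
S2=lambda x,y:(320+(x-490)/5.167,115+y/5.248)
print("lens",tri([("wrist",W(377,302),c),("wrist",V(59,195),c7)]),tri([("wrist",W(377,302),c),("wrist",V(59,195),c7),("side",S2(592,195))]))
k=[tri([("wrist",W(617,182),c),("wrist",V(264,62),c7)]),tri([("wrist",W(562,475),c),("wrist",V(222,352),c7)])]
print(k,(k[0][0]+k[1][0])/2)
P=np.array([tri([("wrist",W(*a),c),("wrist",V(*b),c7)])[0] for a,b in [((527,232),(215,112)),((490,428),(186,317)),((715,445),(358,318)),((744,262),(388,130))]])
a=P[2]+P[3]-P[0]-P[1];print(P.round(),"yaw",np.degrees(np.arctan2(a[1],a[0])),"tilt",np.degrees(np.arctan2(a[2],np.hypot(*a[:2]))))
o=get_obs();E=o["eef_rot"];e=o["ee_pos"]
for p in [(85,45),(259,45)]:
    O,v=ray("wrist",(215+p[0]/2.857,145+p[1]/2.857),c7)
    O=E.T@(O-e);v=E.T@v
    for X in(48,50,52,54,56): print(X,np.round(O+v*(X-O[0])/v[0],1))
E
```

```text
lens (array([728.2558325 , 240.26236526, 251.63961526]), [np.float64(0.5932733198507969), np.float64(0.5932733198507857)]) (array([734.54732175, 240.37313749, 247.86452995]), [np.float64(1.7844640721382068), np.float64(0.9349874122622974), np.float64(1.339225763974027)])
[(array([773.11855535, 296.61512629, 293.93095146]), [np.float64(2.5074724537687336), np.float64(2.507472453768691)]), (array([789.80297166, 203.18633996, 294.89180821]), [np.float64(0.8371762153030288), np.float64(0.8371762153030576)])] [781.46076351 249.90073313 294.41137983]
[[739. 273. 291.]
 [748. 215. 292.]
 [809. 226. 335.]
 [794. 284. 335.]] yaw 11.448189791964866 tilt 36.13398440805902
48 [ 48.  -17.9  44.1]
50 [ 50.  -16.6  29.6]
52 [ 52.  -15.2  15.2]
54 [ 54.  -13.8   0.7]
56 [ 56.  -12.4 -13.8]
48 [48.  17.5 43.9]
50 [50.  16.2 29.5]
52 [52.  14.9 15. ]
54 [54.  13.5  0.6]
56 [ 56.   12.2 -13.9]
```

```bash
python3 -m crank '[[[1,-1,1.4],[-0.01,0,0]],[[2.1,-2.4,2.8],[-0.02,0,0]],[[2.1,-2.4,3.8],[-0.02,0,0]],[[2.1,-2.4,3.8],[-0.02,0,0]],[[2.1,-2.4,3.8],[-0.02,0,0]]]'
python3 - <<'E'
from h import *
im=get_image("side")[:,:,::-1];cv2.imwrite("pics/s8.png",cv2.resize(im[120:220,280:413],(800,600),interpolation=2))
im=get_image("top")[:,:,::-1];cv2.imwrite("pics/t8.png",cv2.resize(im[90:240,130:330],(800,600),interpolation=2))
f=np.array([611.7,216,161.7]);Rc=Rcard(11.4,35.8)
step(f-2*Rc[:,0]+67.5*Rc[:,2],Rtool(Rc))
E
```

```text
t: 8.6
ee_pos: [573.2, 208.3, 215.3]
eef_rot: [[-0.2, 0.796, 0.571], [0.98, 0.162, 0.118], [0.001, 0.583, -0.812]]
ft_force: [0.1, -0.3, -2.7]
width: 12.5
t 8.7 shift cm [-0.04 -0.21 -0.07] rot [-0.001 -0.003  0.002]
```

View pics/s8.png

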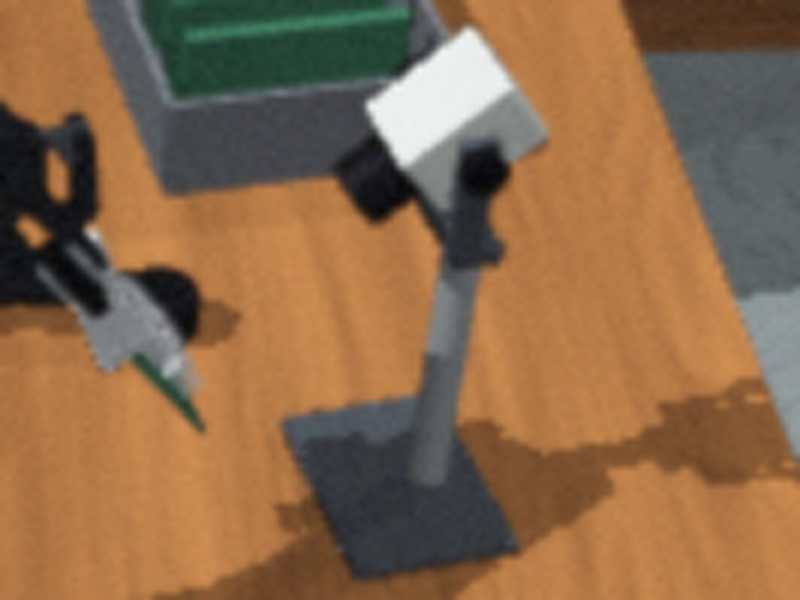

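View pics/t8.png

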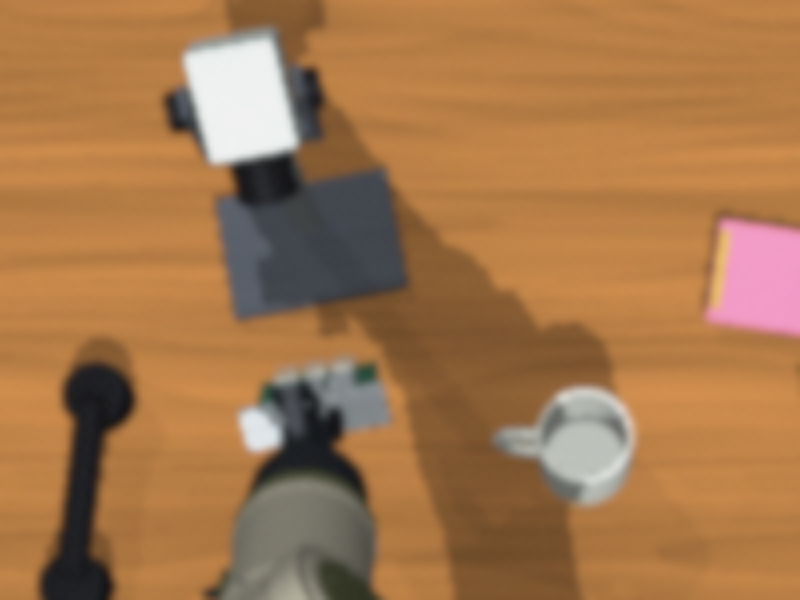

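```bash
python3 - <<'E'
from h import *
S=lambda x,y:(280+x*133/800,120+y/6); T=lambda x,y:(130+x/4,90+y/4)
X,e=tri([("side",S(203,432)),("top",T(377,366))]);print("corner",X,e)
o=get_obs();E=np.array(o["eef_rot"]);p=np.array(o["ee_pos"])
q=E.T@(X-p);print("tool frame",q)   # expect [-45, ~0, L], L = TCP-to-origin distance
q=E.T@(tri([("side",S(108,368)),("top",T(390,423))])[0]-p);print("rail corner -y,-x side, tool",q)
q=E.T@(tri([("side",S(200,390)),("top",T(377,372))])[0]-p)
print(tri([("side",S(345,170)),("top",T(245,205))]))
print("force",o["ft_force"],np.abs(o["joint_vel"]).max())
E
```

```text
corner [643.92416401 179.09674652 119.17562426] [np.float64(2.131736745099757), np.float64(2.131736745099717)]
tool frame [-43.2102476   -5.21880156 115.43674877]
rail corner -y,-x side, tool [-49.91283425 -16.91920197  21.41579273]
(array([725.97119855, 259.26114885, 249.81694575]), [np.float64(3.914889857242238), np.float64(3.914889857242346)])
force [-0.3271777   0.08829136 -2.22263023] 0.4515278784709587
```

```bash
python3 -m crank '[[[0,-0.1,-0.2],[0,0,0]],[[0,-0.1,-0.2],[0,0,0]],[[0,-0.1,-0.2],[0,0,0]],[[0,-0.1,-0.2],[0,0,0]],[[0,-0.1,-0.2],[0,0,0]]]'
python3 -m crank '[[[0,0,0],[0,0,0]],[[0,0,0],[0,0,0]],[[0,0,0],[0,0,0]],[[0,0,0],[0,0,0]],[[0,0,0],[0,0,0]]]'
python3 - <<'E'
from h import *
im=get_image("wrist")[:,:,::-1];cv2.imwrite("pics/w9.png",im)
im=get_image("side")[:,:,::-1];cv2.imwrite("pics/s9.png",im)
f=np.array([611.7,216,161.7]);Rc=Rcard(11.4,35.8)
step(f-2*Rc[:,0]+68.5*Rc[:,2],Rtool(Rc));o=get_obs();print(o["joint_vel"].round(2),o["width"])
E
```

```text
t: 9.2
ee_pos: [570.9, 208.9, 216.2]
eef_rot: [[-0.202, 0.795, 0.572], [0.979, 0.163, 0.118], [0.001, 0.584, -0.812]]
ft_force: [-0.3, -0.5, -1.8]
width: 12.5
t: 9.7
ee_pos: [570.9, 208.9, 216.1]
eef_rot: [[-0.202, 0.795, 0.571], [0.979, 0.163, 0.118], [0.001, 0.584, -0.812]]
ft_force: [-0.3, 0.2, -3.0]
width: 12.9
t 9.8 shift cm [-0.11 -0.02 -0.01] rot [-0.002 -0.003  0.003]
[ 0.04  0.1   0.12  0.07  0.02 -0.03  0.05] 13.021426299210885
```

View pics/w9.png

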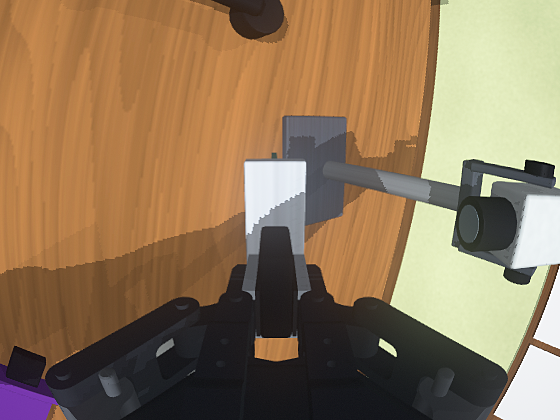

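View pics/s9.png

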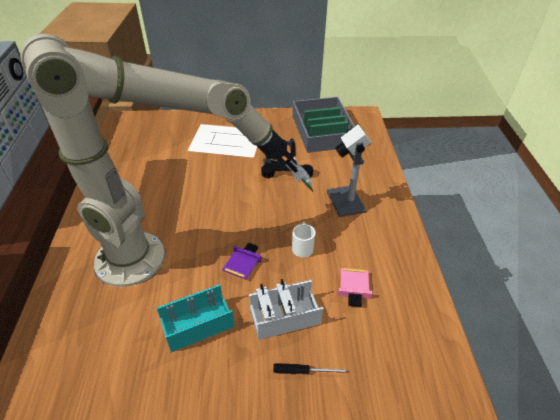

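```bash
python3 - <<'E'
from h import *
import pickle
c=pickle.load(open("w2.pkl","rb"));c9=cam("wrist")
L,e=tri([("wrist",(150+377/3.3333,125+302/3.3333),c),("wrist",(469.5,225),c9)]);print(L,e)
o=get_obs();E=o["eef_rot"];cf=o["ee_pos"]+E@np.array([0,2,68.5])
print("lens in card_face frame (want 0,150,0; order y,x,-z)",E.T@(L-cf), E.T@(np.array([731,240,249.5])-cf))
sign_off()
E
```

```text
[729.34193587 240.77316294 250.55758063] [np.float64(0.0686008576890964), np.float64(0.06860085768912003)]
lens in card_face frame (want 0,150,0; order y,x,-z) [ -0.70691781 149.39863367  -2.14010001] [ -1.79976048 149.97403521  -0.42544484]
the job is handed in; nothing more can be done
```

I pulled the single-block card, from the rack bay farthest from the robot, straight up. It is now held leaned back about 36° in front of the camera, relay side to the lens and block uppermost. I handed the job in at about 9.8 s, with no verdict reported.

**Position:** the last triangulation put the lens 149 mm in front of the card face and about 2 mm off its axis. The estimated lens yaw is 11.4° and its tilt 35.8°, and the tool was within 0.003 rad of that.

**Stillness and grip:** the joints were moving at no more than 0.12 °/s, the jaws were steady at about 13 mm, and the wrist carried about 2 to 3 N. The pull block had not shifted in the jaws between the two last wrist views.

**Surroundings:** in the last side view the other two cards, camera, mug, screwdriver and handset looked unmoved. I judged this by eye and did not measure it.

**Disagreements:**
- How far the card sits below the fingertips came out at 111 to 115 mm depending on the view, and I used 113.5 mm.
- One side-and-top reading put the card's lower edge about 5 mm back, roughly 2° of lean error, which I took as measurement noise.
- Lens tilt readings ranged from 35.6° to 38°, apart from an early direct fix on the lens that implied about 46°. I discarded that one after closer views.

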